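# Slide the tin through the gap in the guard

## Robot

A 6-joint arm with a two-finger parallel gripper is mounted at the origin on a cart in front of the work surface, level with it; the furniture and walls round the work are solid. World frame = base frame: x ahead of the robot, y to its left, z up, the work surface at z = 0. Lengths are in m, angles in degrees, forces in N, time in s.
With the tool pointing down it reaches from about 0.2 to 0.875 m from the base axis. Payload 3.4 kg.
Tool frame: the origin (TCP) lies at the very end of the fingers, on their centre line; the grasp point (between the pads) lies 19 mm behind it; z points along the fingers, y is the line along which they close (so a half turn about z gives the same grasp; the last joint's range is limited). The gripper opens to 94 mm and grips with 3 to 60 N. Pads are 16 mm wide; open, the fingers measure 119 mm over their backs; the gripper's body (75 mm by 177 mm) begins 78 mm behind the grasp point.
Start: joints at [-79.527, 15.808, 86.224, -0, 77.962, -6.933], TCP at [0.172, -0.549, 0.205] pointing down, gripper open.
Joint ranges: [-165.64, 165.64], [-43.16, 119.46], [12.63, 154.43], [-67.54, 247.53], [6.08, 155.33], [-154.97, 154.97]. Speed limits (degrees/s): [147.25, 147.25, 180, 180, 180, 180].

## Interface

Orientations are given as [roll, pitch, yaw] about the fixed x, y, z axes, in that order (R = Rz(yaw) Ry(pitch) Rx(roll)).
In Python, from cell import bot, eyes, probe_bus gives the robot as it stands (bot), with the cameras (eyes) and the readings (probe_bus).
- The arm moves only by the tool send_path, called after "Emit:" by a JSON object that holds its "fn" and its "kwargs", one argument or row to a line. Schema: {"type":"object","properties":{"increments":{"type":"array","items":{"type":"array","prefixItems":[{"type":"array","items":{"type":"number"},"minItems":3,"maxItems":3},{"type":"number"}],"minItems":2,"maxItems":2},"minItems":1,"maxItems":12},"finger_gap":{"type":"number"},"clamp_n":{"type":"number"},"only":{"type":"string"},"quiet":{"type":"boolean"},"lines":{"type":"string"}},"required":["increments"],"additionalProperties":false}. increments is a list of rows, 1 to 12 of them, each written [[dx, dy, dz], turn]: dx, dy, dz in parts of the range, where 1.0 means 0.8 m, then a turn about the tool's z in a scale on which 1.0 is 4 rad; each row is the pose to reach, as a shift and turn from the pose commanded when the call began, along the tool's axes at that moment; what a row does not reach only later rows make up. A row lasts 1/8 s, in which the tool goes at most 0.0625 m and 10.7 degrees, less where a joint would pass 70% of its speed; a pose out of reach is approached as far as the arm can. finger_gap is the finger opening in m, set as the call begins (left out keeps the last). The fingers move at their own pace and stop on an object; clamp_n is the grip in N (left out, the last holds). Time passes only in rows, so rows that do not move let the fingers close. The tool returns the time, the measured TCP pose, the force, the opening and the grip force at its end. only (a regular expression) keeps the lines of the reply that match it, lines (a string "A,B") keeps lines A to B, and quiet returns only ok. Input that does not fit is refused with a message, and nothing moves.
- probe_bus.get_obs(): the state, without advancing time (a new reading comes with each control period).
- eyes.grab_frame(name): name is "side" or "top" or "wrist"; returns a dict with "color" (400x640x3 uint8, red, green, blue), "fx", "fy", "cx", "cy" (pixels), "rvec" (rotation vector, rad) and "tvec" (3), from world to camera coordinates, as OpenCV has them. Camera axes: x right, y down, z forward; pixel columns grow to the right and rows downward; lengths in m; the calibration is good to about 2 mm. The wrist camera is an equidistant fisheye: a pixel r from the principal point sees the ray r / f radians off the axis. A picture is of the moment at which its call begins. There is no depth.
- bot.hand_in(): hands the job in; it is judged then, once.
The state is a dict: "t": time; "joints": joint angles; "joint_velocities": joint speeds; "effort": joint torques, N m; "position": TCP position; "tcp_rot": TCP orientation; "force": force on the tool from outside, world axes, zero at the start; "wrist_torque": the same for the moment, N m; "gripper_width": finger opening in m; "gripper_force": force on a finger pad.
Only numpy, scipy, OpenCV 4.12 (cv2) and the standard library are available. Lean on these libraries where they do the work, as an engineer would, in place of code of your own. Each camera call takes 0.05 s, during which the arm holds its last target. There are 200 camera calls.

## Task

A low steel guard divides the worktop. Push the short round food tin along the worktop, through the gap in the middle of the guard, until it stands wholly on the round blue spot on the other side. Only push it, gently and without lifting or tipping it, and leave the other things where they are.

Things in the scene. Friction and masses are not known exactly. Their poses are not given: they have to be found in the camera images.
- tin: short upright round food tin with a paper label, 75 mm diameter, 58 mm tall, 0.18 to 0.36 kg, loose; origin at the centre of its underside, z up. It slides on the worktop with a few newtons when pushed low (below about 40 mm). It starts on the side of the guard away from the spot: left or right.
- guard: low steel fence fixed to the worktop, 348 mm long along its x axis (roughly away from the robot): thin panels 45 mm tall between round posts, 18 mm diameter, 50 mm tall. An open gap in its middle, level floor, 84 mm clear between the inner posts (their centres at x = -51 and +51 mm). Origin: centre of the gap on the worktop; y goes through the gap (roughly to the left), z up. Place and yaw vary.
- mat: round blue spot with a white ring, 140 mm diameter, a flat print on the worktop (about 1 mm, never in the way); origin at its centre. It lies on the side of the guard where the tin has to go.
- timer: red kitchen timer with a white dial, 68 mm diameter, 36 mm tall, loose bystander; origin at the centre of its underside
- shaker: small glass shaker with a grey top, 44 mm diameter, 90 mm tall, loose bystander; origin at the centre of its underside
- dredger: steel flour dredger with a handle, 74 x 105 mm, 112 mm tall, loose bystander; origin on its underside

How it is judged (in metres and radians):
On the way:
1. the tin stands in the gap of the guard (y of tin in the frame of guard between -0.015 and 0.015 m and x of tin in the frame of guard between -0.02 and 0.02 m and height (world z) of tin below 0.006 m).
At the end, for the whole second after the job is handed in: The tin, having passed through the gap, stands upright and still on the worktop wholly on the blue spot (its centre within 34 mm of the spot's centre) (horizontal distance between tin and mat below 0.034 m and height (world z) of tin below 0.005 m and angle between tin's own z axis and vertical below 0.1 rad and linear speed of tin below 0.01 m/s); the robot touches nothing.
It fails at once if the tin is lifted off the worktop (more than 12 mm) (height (world z) of tin above 0.012 m).
It fails at once if the tin is tipped (more than 0.25 rad) (angle between tin's own z axis and vertical above 0.25 rad).
It fails at once if the fingers press on the tin with more than 40 N (contact force between the fingers and tin above 40 N).
It fails at once if the timer, shaker or dredger is moved more than 20 mm (distance of any of timer, shaker, dredger from where it was at the start of the episode above 0.02 m).
It also fails if it takes over 54 s, if anything falls off the work surface, if the arm or the gripper's body presses on something with over 40 N, if the wrist force passes 120 N, or if a joint passes its speed limit or range.

## Working session

There is one attempt and no reset: what is moved stays moved. The work goes in short steps, Python scripts to look and compute and a tool call to move; the robot and the scene stay as the last step left them, time stands still between calls to the robot, and variables do not carry over. Pictures are saved under pics/ and viewed, at most 11 in all, crops included, and the job is handed in when it is done.

```bash
ls; mkdir -p pics; python3 - <<'E'
from cell import bot, eyes, probe_bus
import cv2
for n in ("top","side"):
    f=eyes.grab_frame(n); cv2.imwrite(f"pics/{n}0.png",f["color"][:,:,::-1]); print(n,f["fx"],f["fy"],f["cx"],f["cy"],f["rvec"],f["tvec"])
o=probe_bus.get_obs(); print(o["t"],o["position"],o["tcp_rot"])
E
```

```text
cell.py
pics
top 508.6007851073729 508.6007851073729 312.58458442934983 206.2505340737998 [ 2.11229953 -2.12030175  0.20060304] [0.02833552 0.54399808 1.35681913]
side 383.48172258011164 383.48172258011164 324.5336801368838 196.719534062547 [ 0.75875252 -2.49070947  1.21829292] [0.47059552 0.21316816 0.85919674]
0.1 [ 0.17192928 -0.54817532  0.20471772] [-1.79909046e+02 -1.26435355e-02  1.74066918e+01]
```

View pics/top0.png

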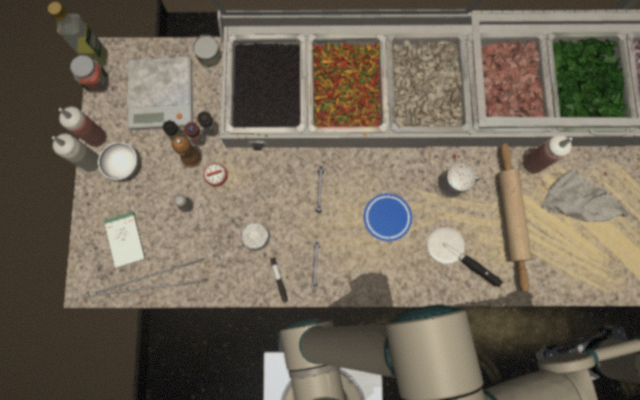

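View pics/side0.png

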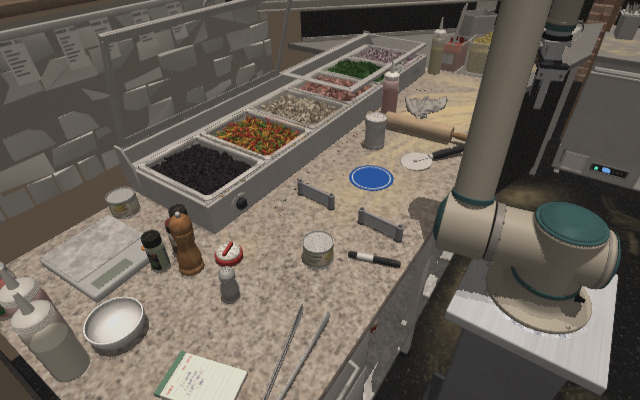

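The top view shows the tin at about (255,236). The guard halves are at (320,189) and (315,264), the mat at (388,217), timer (215,174), shaker (182,203) and dredger (460,178). The side view agrees. Next I zoom in to measure.

```bash
cat > h.py <<'E'
import numpy as np, cv2
from cell import bot, eyes, probe_bus
def K(f): return np.array([[f["fx"],0,f["cx"]],[0,f["fy"],f["cy"]],[0,0,1.]])
def ray(f,u,v,z):
    R=cv2.Rodrigues(np.array(f["rvec"],float))[0]; t=np.array(f["tvec"],float)
    d=R.T@np.linalg.solve(K(f),[u,v,1.]); c=-R.T@t
    return c+d*(z-c[2])/d[2]
def proj(f,P): return cv2.projectPoints(np.array(P,float).reshape(-1,3),np.array(f["rvec"],float),np.array(f["tvec"],float),K(f),None)[0].reshape(-1,2)
E
python3 - <<'E'
from h import *
f=eyes.grab_frame("top");c=np.ascontiguousarray(f["color"][:,:,::-1])
cr=c[150:300,230:420]
cv2.imwrite("pics/crop.png",cv2.resize(cr,None,fx=4,fy=4,interpolation=cv2.INTER_CUBIC))
for n,u,v,z in [("tin",255,236,.058),("mat",388,217,0),("far",322,165,.05),("far2",319,212,.05),("near1",317,241,.05),("near2",313,287,.05),("timer",215,174,.036),("shaker",182,202,.09),("dredger",460,178,.1)]:
    print(n,ray(f,u,v,z).round(3))
hsv=cv2.cvtColor(c,cv2.COLOR_BGR2HSV); m=cv2.inRange(hsv,(100,120,60),(130,255,255)); m[:190]=0;m[245:]=0;m[:,:355]=0;m[:,420:]=0
M=cv2.moments(m,True);print("matc",M["m00"],ray(f,M["m10"]/M["m00"],M["m01"]/M["m00"],.001))
g=eyes.grab_frame("side");cv2.imwrite("pics/crops.png",cv2.resize(g["color"][150:290,270:420,::-1],None,fx=4,fy=4,interpolation=cv2.INTER_CUBIC))
E
```

```text
tin [0.461 0.184 0.058]
mat [ 0.522 -0.189  0.   ]
far [ 0.663 -0.001  0.05 ]
far2 [0.528 0.009 0.05 ]
near1 [0.448 0.014 0.05 ]
near2 [0.323 0.026 0.05 ]
timer [0.642 0.304 0.036]
shaker [0.55 0.38 0.09]
dredger [ 0.611 -0.373  0.1  ]
matc 1111.0 [ 0.52264503 -0.18784041  0.001     ]
```

View pics/crop.png

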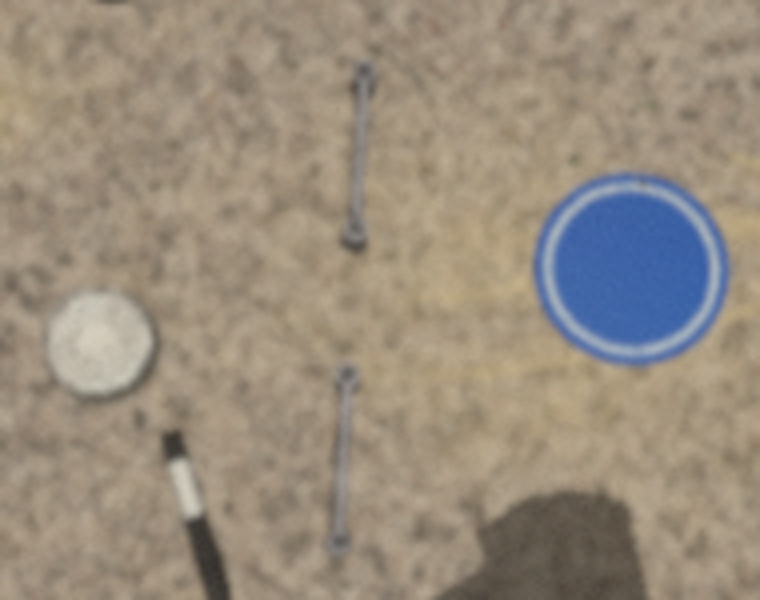

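View pics/crops.png

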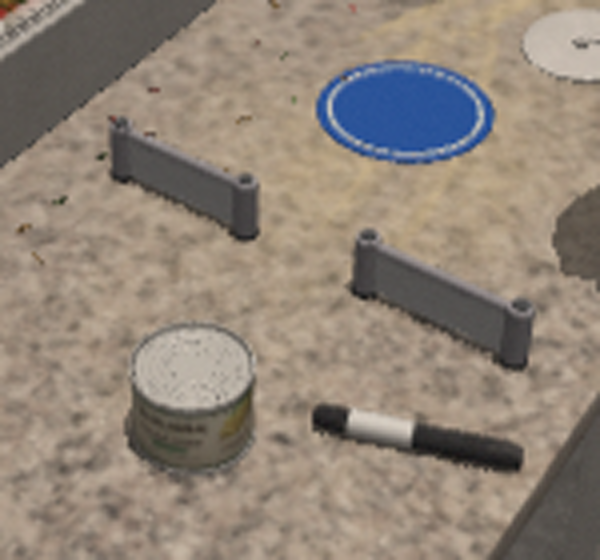

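The zoom shows the post tops (crop px) at (363,73), (353,230), (346,375) and (339,543), and the tin top at (101,345). In the side crop they are at (120,126), (246,181), (368,236) and (521,305), with the tin top at (193,370). I'll triangulate these.

```bash
python3 - <<'E'
from h import *
f=eyes.grab_frame("top");g=eyes.grab_frame("side")
T=lambda x,y:(230+x/4-.375,150+y/4-.375); S=lambda x,y:(270+x/4-.375,150+y/4-.375)
def P(f): return K(f)@np.c_[cv2.Rodrigues(np.array(f["rvec"],float))[0],np.array(f["tvec"],float)]
for n,a,b,z in [("farend",(363,73),(120,126),.05),("farin",(354,231),(246,181),.05),("nearin",(346,375),(368,236),.05),("nearend",(339,543),(521,305),.05),("tin",(101,345),(193,368),.058),("mat",(632,269),(405,111),0)]:
    X=cv2.triangulatePoints(P(f),P(g),np.array(T(*a)),np.array(S(*b))).ravel();print(n,(X[:3]/X[3]).round(4),ray(f,*T(*a),z).round(4),ray(g,*S(*b),z).round(4))
E
```

```text
farend [0.6544 0.0037 0.0505] [0.655 0.004 0.05 ] [0.6539 0.003  0.05  ]
farin [0.5403 0.0106 0.0526] [0.5415 0.0109 0.05  ] [0.5408 0.0074 0.05  ]
nearin [0.4399 0.0166 0.0531] [0.441  0.0169 0.05  ] [0.4404 0.0129 0.05  ]
nearend [0.3266 0.022  0.0524] [0.3273 0.0222 0.05  ] [0.3266 0.0192 0.05  ]
tin [0.4617 0.1845 0.0566] [0.4613 0.1843 0.058 ] [0.4611 0.1858 0.058 ]
mat [ 0.521  -0.1881  0.0037] [ 0.5227 -0.1883  0.    ] [ 0.5216 -0.1933  0.    ]
```

The rows are not in the units I measure in: shifts go in shares of 0.8 m and turns go in shares of 4 rad. I convert before sending: -0.673 m / 0.8 = -0.8413, -0.504 m / 0.8 = -0.63, -81.1 degrees / 229.1831 = -0.3539.

```bash
cat > to.py <<'E'
import sys
from h import *
# shift in tool axes from measured pose to world target x y z yaw
o=probe_bus.get_obs(); r,p,y=np.radians(o["tcp_rot"]); c,s=np.cos,np.sin
Rz=np.array([[c(y),-s(y),0],[s(y),c(y),0],[0,0,1]]);Ry=np.array([[c(p),0,s(p)],[0,1,0],[-s(p),0,c(p)]]);Rx=np.array([[1,0,0],[0,c(r),-s(r)],[0,s(r),c(r)]])
a=list(map(float,sys.argv[1:])); R=Rz@Ry@Rx
for k in range(0,len(a),3): print((R.T@(np.array(a[k:k+3])-o["position"])).round(4))
print("t",o["t"],o["position"].round(4),"yaw",o["tcp_rot"].round(2),"F",o["force"].round(2),o["gripper_width"])
E
```

Emit:
{"fn": "send_path", "kwargs": {
  "increments": [
    [[0.0525, -0.07, 0], -0.0305],
    [[0.105, -0.14, 0], -0.0611],
    [[0.1575, -0.21, 0], -0.0916],
    [[0.21, -0.28, 0], -0.1222],
    [[0.2625, -0.35, 0], -0.1527],
    [[0.315, -0.42, 0], -0.1833],
    [[0.3675, -0.49, 0], -0.2138],
    [[0.42, -0.56, 0], -0.2443],
    [[0.4725, -0.63, 0], -0.2749],
    [[0.525, -0.7, 0], -0.3054],
    [[0.5775, -0.77, 0], -0.3316],
    [[0.63, -0.8413, 0], -0.3539]
  ],
  "finger_gap": 0.036
}}

```text
t: 1.8
position: [0.4221, 0.1607, 0.2057]
tcp_rot: [179.9, 0.0, 98.7]
force: [0.0, -0.6, 0.1]
gripper_width: 0.0361
gripper_force: 0.0
```

```bash
python3 to.py .452 .245 .2 .452 .245 .01
```

```text
[0.0788 0.0423 0.0057]
[0.0789 0.0421 0.1957]
t 1.8 [0.4221 0.1607 0.2057] yaw [1.7993e+02 3.0000e-02 9.8720e+01] F [ 0.03 -0.59  0.1 ] 0.03605423060314373
```

Scaled: 0.09 m / 0.8 = 0.1125, 0.079 m / 0.8 = 0.0988.

Emit:
{"fn": "send_path", "kwargs": {
  "increments": [
    [[0.05, 0.0263, 0], 0],
    [[0.0988, 0.0525, 0.0063], 0],
    [[0.0988, 0.0525, 0.0625], 0],
    [[0.0988, 0.0525, 0.1125], 0],
    [[0.0988, 0.0525, 0.1125], 0]
  ]
}}

```text
t: 2.42
position: [0.449, 0.2421, 0.1129]
tcp_rot: [-179.6, 0.1, 98.5]
force: [-0.2, -0.2, 0.5]
gripper_width: 0.036
gripper_force: 0.0
```

```bash
python3 to.py .452 .245 .1 .452 .245 .01
```

```text
[0.0025 0.0035 0.0129]
[0.0026 0.0041 0.1029]
t 2.425 [0.449  0.2421 0.1129] yaw [-1.796e+02  9.000e-02  9.853e+01] F [-0.18 -0.21  0.52] 0.035990205335370125
```

Scaled: 0.102 m / 0.8 = 0.1275, 0.1 m / 0.8 = 0.125.

Emit:
{"fn": "send_path", "kwargs": {
  "increments": [
    [[0.0031, 0.0044, 0.0375], 0],
    [[0.0031, 0.0044, 0.075], 0],
    [[0.0031, 0.0044, 0.1063], 0],
    [[0.0031, 0.0044, 0.125], 0],
    [[0.0031, 0.0044, 0.1275], 0],
    [[0.0031, 0.0044, 0.1275], 0]
  ]
}}

```text
t: 3.18
position: [0.4556, 0.2462, 0.0144]
tcp_rot: [179.9, -0.0, 98.5]
force: [-0.2, 0.1, -0.3]
gripper_width: 0.0358
gripper_force: 0.0
```

```bash
python3 to.py .452 .245 .01
python3 - <<'E'
from h import *
a=eyes.grab_frame("side")["color"][150:290,230:430,::-1];b=eyes.grab_frame("wrist")["color"][:,:,::-1]
a=cv2.resize(a,(430,300));b=cv2.resize(b,(430,269))
cv2.imwrite("pics/c2.png",np.vstack([a,b]))
E
```

```text
[-0.0006 -0.0037  0.0044]
t 3.175 [0.4556 0.2462 0.0144] yaw [ 1.7989e+02 -2.0000e-02  9.8500e+01] F [-0.22  0.12 -0.34] 0.03579538089245987
```

View pics/c2.png

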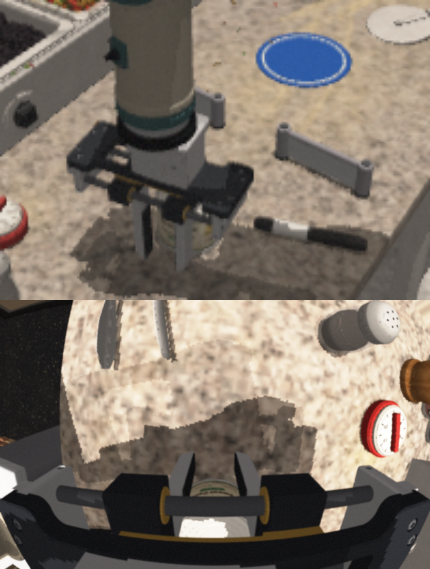

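The tin sits centred between the fingers in the wrist view. Now the first push.

Scaled: -0.08 m / 0.8 = -0.1, 0.01 m / 0.8 = 0.0125.

Emit:
{"fn": "send_path", "kwargs": {
  "increments": [
    [[-0.01, -0.0046, 0.005], 0],
    [[-0.0188, -0.0046, 0.005], 0],
    [[-0.0263, -0.0046, 0.005], 0],
    [[-0.0338, -0.0025, 0.005], 0],
    [[-0.0425, -0.0006, 0.005], 0],
    [[-0.0525, 0.0013, 0.005], 0],
    [[-0.0625, 0.0038, 0.005], 0],
    [[-0.0725, 0.0063, 0.005], 0],
    [[-0.0825, 0.0088, 0.005], 0],
    [[-0.0925, 0.0113, 0.005], 0],
    [[-0.1, 0.0125, 0.005], 0],
    [[-0.1, 0.0125, 0.005], 0]
  ]
}}

```text
t: 4.78
position: [0.4766, 0.1675, 0.0094]
tcp_rot: [180.0, 0.0, 98.5]
force: [-0.8, -0.2, 0.1]
gripper_width: 0.036
gripper_force: 0.0
```

```bash
python3 to.py .489 .1305 .01
python3 - <<'E'
from h import *
a=eyes.grab_frame("top");cv2.imwrite("pics/c3.png",np.hstack([cv2.resize(f[y:y+140,x:x+140,::-1],(400,400),interpolation=cv2.INTER_CUBIC) for f,x,y in ((a["color"],220,160),(eyes.grab_frame("side")["color"],260,140))]))
E
```

```text
[-0.0384  0.0068 -0.0006]
t 4.775 [0.4766 0.1675 0.0094] yaw [1.800e+02 4.000e-02 9.849e+01] F [-0.77 -0.21  0.13] 0.03596391673493514
```

View pics/c3.png

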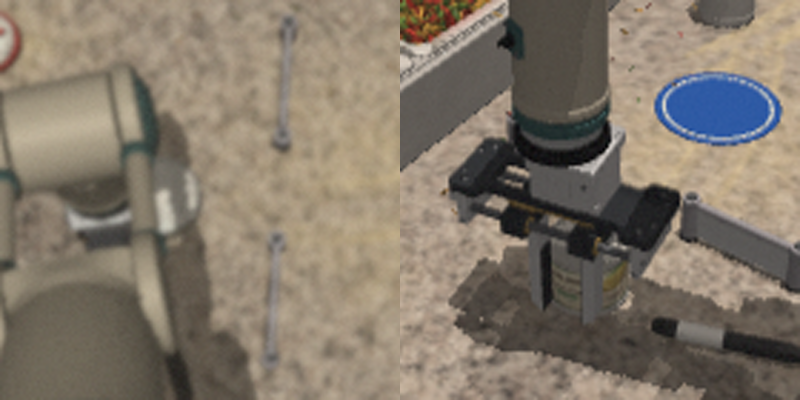

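The top crop shows the tin's right edge at crop px (201,199), i.e. image (290,229.5). I'll check that against the expected tin centre of (0.483,0.127).

```bash
python3 - <<'E'
from h import *
f=eyes.grab_frame("top")
p=proj(f,[[.4827+.0375*np.cos(t),.127+.0375*np.sin(t),.058] for t in np.linspace(0,6.28,60)])
im=cv2.resize(np.ascontiguousarray(f["color"][200:260,240:320,::-1]),None,fx=8,fy=8,interpolation=cv2.INTER_CUBIC)
q=((p-[240,200]+.5)*8).astype(int)
cv2.polylines(im,[q.reshape(-1,1,2)],True,(0,0,255),1)
cv2.imwrite("pics/c4.png",im)
E
```

```text
(no output)
```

View pics/c4.png

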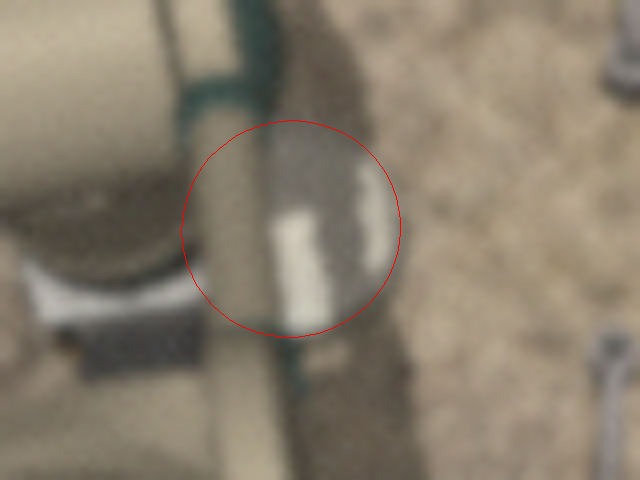

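The overlay matches the tin to within about 2 mm. Next I line it up on the gap axis.

Scaled: -0.06 m / 0.8 = -0.075, -0.0384 m / 0.8 = -0.048.

Emit:
{"fn": "send_path", "kwargs": {
  "increments": [
    [[-0.01, 0.0018, 0], 0],
    [[-0.02, 0.0035, 0], 0],
    [[-0.03, 0.0053, 0], 0],
    [[-0.04, 0.0071, 0], 0],
    [[-0.048, 0.0085, 0], 0],
    [[-0.0575, 0.0063, 0], 0],
    [[-0.0663, 0.0045, 0], 0],
    [[-0.075, 0.0028, 0], 0],
    [[-0.075, 0.0028, 0], 0]
  ]
}}

```text
t: 6.05
position: [0.4873, 0.1085, 0.0095]
tcp_rot: [-180.0, 0.0, 98.5]
force: [-0.1, 0.3, 0.5]
gripper_width: 0.036
gripper_force: 0.0
```

```bash
python3 to.py .4848 .0525 .01
python3 - <<'E'
from h import *
f=eyes.grab_frame("top")
o=probe_bus.get_obs()["position"];c=o[:2]+.0405*np.array([.148,-.989]);print(c)
p=proj(f,[[c[0]+.0375*np.cos(t),c[1]+.0375*np.sin(t),.058] for t in np.linspace(0,6.28,60)])
im=cv2.resize(np.ascontiguousarray(f["color"][195:265,260:340,::-1]),None,fx=8,fy=8,interpolation=cv2.INTER_CUBIC)
q=((p-[260,195]+.5)*8).astype(int)
cv2.polylines(im,[q.reshape(-1,1,2)],True,(0,0,255),1)
cv2.imwrite("pics/c5.png",im)
E
```

```text
[-0.055  -0.0107 -0.0005]
t 6.05 [0.4873 0.1085 0.0095] yaw [-1.7999e+02  2.0000e-02  9.8470e+01] F [-0.13  0.32  0.49] 0.03604416323032316
[0.49343412 0.06874481]
```

View pics/c5.png

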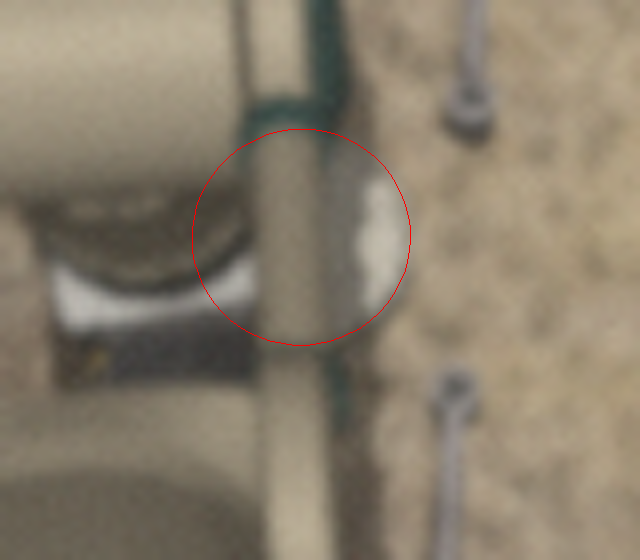

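The tin lies on the gap axis (estimated x 0.4934, wanted 0.4939), so I push it into the gap.

Scaled: -0.055 m / 0.8 = -0.0688, -0.0107 m / 0.8 = -0.0134.

Emit:
{"fn": "send_path", "kwargs": {
  "increments": [
    [[-0.0075, -0.0015, 0], 0],
    [[-0.015, -0.003, 0], 0],
    [[-0.0225, -0.0045, 0], 0],
    [[-0.03, -0.0059, 0], 0],
    [[-0.0375, -0.0075, 0], 0],
    [[-0.045, -0.0088, 0], 0],
    [[-0.0525, -0.0103, 0], 0],
    [[-0.06, -0.0118, 0], 0],
    [[-0.0688, -0.0134, 0], 0],
    [[-0.0688, -0.0134, 0], 0]
  ]
}}

```text
t: 7.35
position: [0.4848, 0.0524, 0.0093]
tcp_rot: [-180.0, 0.0, 98.5]
force: [-0.2, 0.5, 0.5]
gripper_width: 0.0359
gripper_force: 0.0
```

```bash
python3 to.py .4848 .0525 .01 .481 -.0095 .01
python3 - <<'E'
from h import *
f=eyes.grab_frame("top")
o=probe_bus.get_obs()["position"];c=o[:2]+.0405*np.array([.148,-.989]);print(c)
p=proj(f,[[c[0]+.0375*np.cos(t),c[1]+.0375*np.sin(t),.058] for t in np.linspace(0,6.28,60)])
im=cv2.resize(np.ascontiguousarray(f["color"][195:265,280:360,::-1]),None,fx=8,fy=8,interpolation=cv2.INTER_CUBIC)
q=((p-[280,195]+.5)*8).astype(int)
cv2.polylines(im,[q.reshape(-1,1,2)],True,(0,0,255),1)
cv2.imwrite("pics/c6.png",im)
E
```

```text
[ 0.0001  0.     -0.0007]
[-0.0607 -0.0129 -0.0006]
t 7.35 [0.4848 0.0524 0.0093] yaw [-1.7997e+02  4.0000e-02  9.8480e+01] F [-0.24  0.5   0.54] 0.03594448821498475
[0.4907622  0.01259027]
```

View pics/c6.png

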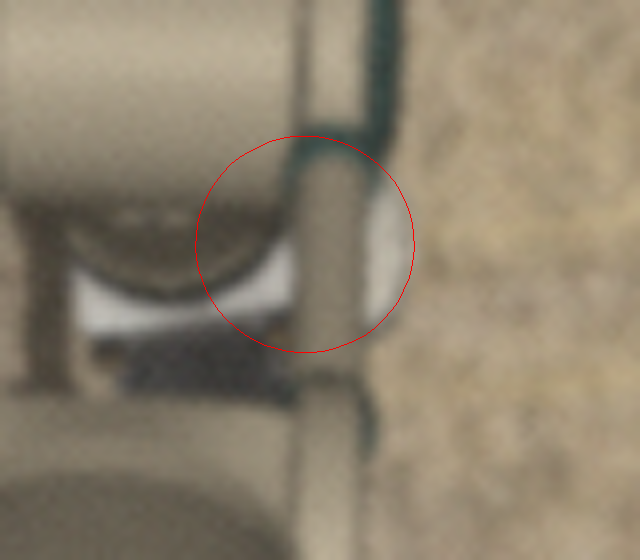

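The tin is in the gap with negligible force. I continue straight out.

Scaled: -0.061 m / 0.8 = -0.0763, -0.0129 m / 0.8 = -0.0161.

Emit:
{"fn": "send_path", "kwargs": {
  "increments": [
    [[-0.0075, -0.0016, 0], 0],
    [[-0.015, -0.0033, 0], 0],
    [[-0.0225, -0.0048, 0], 0],
    [[-0.03, -0.0064, 0], 0],
    [[-0.0375, -0.008, 0], 0],
    [[-0.045, -0.0096, 0], 0],
    [[-0.0525, -0.0113, 0], 0],
    [[-0.06, -0.0129, 0], 0],
    [[-0.0675, -0.0145, 0], 0],
    [[-0.0763, -0.0161, 0], 0],
    [[-0.0763, -0.0161, 0], 0]
  ]
}}

```text
t: 8.78
position: [0.4814, -0.0097, 0.0095]
tcp_rot: [180.0, 0.0, 98.5]
force: [-0.0, -1.0, -0.8]
gripper_width: 0.0359
gripper_force: 0.0
```

```bash
python3 to.py .5165 -.1485 .01
```

```text
[-0.1424  0.0143 -0.0004]
t 8.775 [ 0.4814 -0.0097  0.0095] yaw [1.7999e+02 3.0000e-02 9.8470e+01] F [-0.01 -0.96 -0.76] 0.03589174926108546
```

Scaled: -0.12 m / 0.8 = -0.15, -0.112 m / 0.8 = -0.14.

Emit:
{"fn": "send_path", "kwargs": {
  "increments": [
    [[-0.01, 0.0013, 0], 0],
    [[-0.0225, 0.0025, 0], 0],
    [[-0.035, 0.0038, 0], 0],
    [[-0.05, 0.005, 0], 0],
    [[-0.065, 0.0063, 0], 0],
    [[-0.08, 0.0081, 0], 0],
    [[-0.095, 0.01, 0], 0],
    [[-0.11, 0.0113, 0], 0],
    [[-0.125, 0.0125, 0], 0],
    [[-0.14, 0.0144, 0], 0],
    [[-0.15, 0.015, 0], 0],
    [[-0.15, 0.015, 0], 0]
  ]
}}

```text
t: 10.28
position: [0.5112, -0.1269, 0.0094]
tcp_rot: [180.0, 0.1, 98.5]
force: [-0.5, -0.2, 0.2]
gripper_width: 0.036
gripper_force: 0.0
```

```bash
python3 to.py .5165 -.1485 .01
python3 - <<'E'
from h import *
f=eyes.grab_frame("top")
o=probe_bus.get_obs()["position"];c=o[:2]+.0405*np.array([.148,-.989]);print(c)
p=proj(f,[[c[0]+.0375*np.cos(t),c[1]+.0375*np.sin(t),.058] for t in np.linspace(0,6.28,60)])
im=cv2.resize(np.ascontiguousarray(f["color"][180:250,340:430,::-1]),None,fx=7,fy=7,interpolation=cv2.INTER_CUBIC)
q=((p-[340,180]+.5)*7).astype(int)
cv2.polylines(im,[q.reshape(-1,1,2)],True,(0,0,255),1)
cv2.imwrite("pics/c7.png",im)
E
```

```text
[-0.0222  0.002  -0.0005]
t 10.275 [ 0.5112 -0.1269  0.0094] yaw [1.7998e+02 5.0000e-02 9.8480e+01] F [-0.5  -0.21  0.23] 0.035991052899303023
[ 0.51700045 -0.16652227]
```

View pics/c7.png

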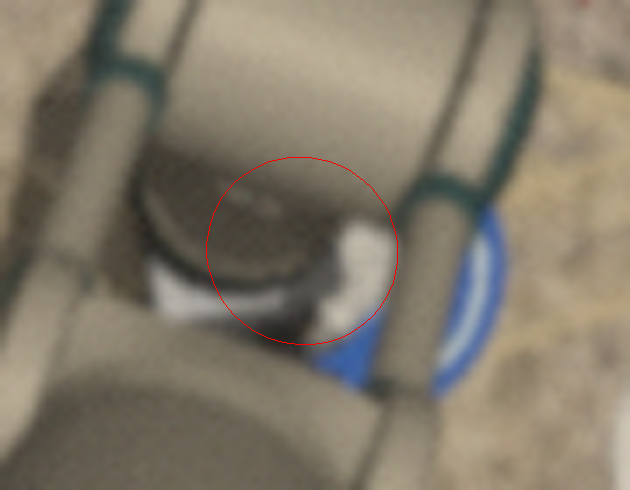

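The tin tracks the overlay and is already on the mat. I finish the push, back off and lift.

Scaled: -0.022 m / 0.8 = -0.0275, -0.019 m / 0.8 = -0.0238.

Emit:
{"fn": "send_path", "kwargs": {
  "increments": [
    [[-0.0063, 0.0006, 0], 0],
    [[-0.0125, 0.0013, 0], 0],
    [[-0.0188, 0.0018, 0], 0],
    [[-0.0238, 0.0023, 0], 0],
    [[-0.0275, 0.0025, 0], 0],
    [[-0.0275, 0.0025, 0], 0],
    [[-0.0275, 0.0025, 0], 0]
  ]
}}

```text
t: 11.2
position: [0.5163, -0.1476, 0.0096]
tcp_rot: [180.0, 0.0, 98.5]
force: [-0.2, -0.3, 0.5]
gripper_width: 0.036
gripper_force: 0.0
```

Emit:
{"fn": "send_path", "kwargs": {
  "increments": [
    [[0.0063, 0, 0], 0],
    [[0.0188, 0, 0], 0],
    [[0.0375, 0, 0], 0],
    [[0.0625, 0, 0], 0],
    [[0.0688, 0, -0.0625], 0],
    [[0.0688, 0, -0.125], 0],
    [[0.0688, 0, -0.1875], 0],
    [[0.1375, 0, -0.1875], 0],
    [[0.2063, 0, -0.1875], 0],
    [[0.275, 0, -0.1875], 0],
    [[0.275, 0, -0.1875], 0],
    [[0.275, 0, -0.1875], 0]
  ]
}}

```text
t: 12.7
position: [0.4831, 0.0706, 0.1594]
tcp_rot: [-180.0, 0.0, 98.6]
force: [-0.2, 0.6, 0.6]
gripper_width: 0.036
gripper_force: 0.0
```

```bash
python3 - <<'E'
from h import *
f=eyes.grab_frame("top");g=eyes.grab_frame("side")
cv2.imwrite("pics/c8.png",np.hstack([cv2.resize(f["color"][160:260,340:440,::-1],(400,400),interpolation=cv2.INTER_CUBIC),cv2.resize(g["color"][120:220,310:410,::-1],(400,400),interpolation=cv2.INTER_CUBIC)]))
E
```

```text
(no output)
```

View pics/c8.png

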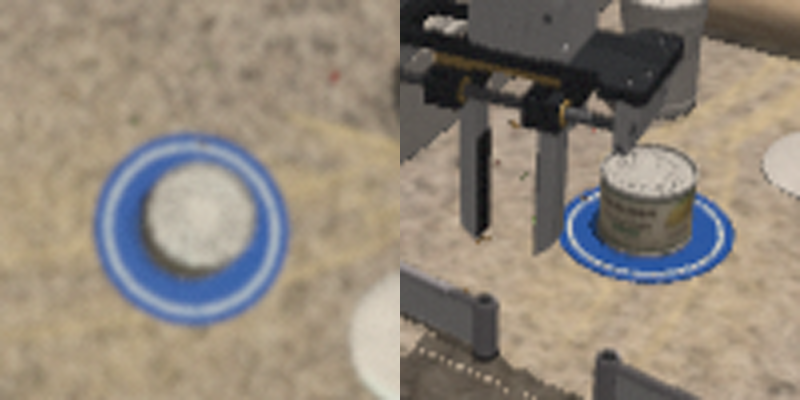

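The tin top is at crop (201,217) and the mat centre at (192,229). Most of that offset is height parallax, so the tin is upright, well centred on the spot and clear of the gripper. Handing in.

```bash
python3 - <<'E'
from h import *
f=eyes.grab_frame("top");print(ray(f,340+201/4-.4,160+217/4-.4,.058))
print(bot.hand_in())
E
```

```text
[ 0.52091271 -0.18633709  0.058     ]
the job is handed in; nothing more can be done
None
```

I pushed the tin through the gap and it stands upright about 3 mm from the blue spot's centre by camera (34 mm allowed); I handed in with the gripper clear, but no verdict came back.

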